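# Take the detector stack apart and lay it out

## Robot

A 6-joint arm with a two-finger parallel gripper is mounted at the origin on a cart in front of the work surface, level with it; the furniture and walls round the work are solid. World frame = base frame: x ahead of the robot, y to its left, z up, the work surface at z = 0. Lengths are in m, angles in rad, forces in N, time in s.
With the tool pointing down it reaches from about 0.375 to 0.9 m from the base axis. Payload 3.1 kg.
Tool frame: the origin (TCP) lies on the centre line of the jaws, within the pads' length; the fingertips stand 22 mm ahead of it and the grasp point (between the pads) lies 3 mm ahead of it; z points along the fingers, x is the direction in which the jaws open and shut, and the axes are right-handed (so a half turn about z gives the same grasp; the last joint's range is limited). The gripper opens to 87 mm and grips with 3 to 60 N. Pads are 19 mm wide; open, the fingers measure 117 mm over their backs; the gripper's body (75 mm by 190 mm) begins 51 mm behind the grasp point.
Start: joints at [-1.462, 0.527, 1.433, -0, 1.181, -0.178], TCP at [0.177, -0.599, 0.245] pointing down, gripper open.
Joint ranges: [-3.08, 3.08], [-0.75, 2.2], [0.22, 2.44], [-1.43, 4.57], [0, 2.65], [-2.85, 2.85]. Speed limits (rad/s): [2.79, 2.79, 3.14, 3.14, 3.14, 3.14].

## Interface

Orientations are given as a unit quaternion [x, y, z, w].
In Python, from rig import robot, camera, order gives the robot as it stands.
- The arm moves only by the shell command python3 -m pendant 'ROWS' [OPENING] [FORCE]. ROWS is JSON, a list of rows, each a list of 2 entries, a list of its own where there are three numbers: the shift along the tool's x, y, z in mm, then the turn about the tool's z in degrees. A call has 1 to 8 rows; each row shifts and turns the commanded pose from where the row before left it, along the tool's axes as they then stand; what a row does not reach is not made up. A row lasts 1/8 s, in which the tool goes at most 62.5 mm and 10.7 degrees, less where a joint would pass 70% of its speed; a pose out of reach is approached as far as the arm can. A call with a gripper value outside its range is refused whole. OPENING is the finger opening in mm, from 0 to 87, set as the call begins (- or left out, the last holds). The fingers move at their own pace and stop on an object; FORCE is the grip in N (left out, the last holds). Time passes only in rows, so rows that do not move let the fingers close. It gives the time, the measured TCP pose, the force and the opening at its end, in the units of the state.
- robot.get_obs(): the state, without advancing time (a new reading comes with each control period).
- camera(name): name is "side" or "top" or "wrist"; returns a dict with "pixels" (480x640x3 uint8, blue, green, red), "mtx" (3x3 intrinsics, pixels), "R" (3x3) and "t" (3): a world point X has camera coordinates R X + t. Camera axes: x right, y down, z forward; pixel columns grow to the right and rows downward; lengths in m; the calibration is good to about 2 mm. The wrist camera is an equidistant fisheye: a pixel r from the principal point sees the ray r / f radians off the axis. A picture is of the moment at which its call begins. There is no depth.
- order.hand_in(): hands the job in, once; it reports no verdict.
The state is a dict: "time": time; "q": joint angles; "joint_velocities": joint speeds; "joint_torque": joint torques, N m; "position": TCP position; "tool_rot": TCP orientation; "ft_force": force on the tool from outside, world axes, zero at the start; "moment": the same for the moment, N m; "grip_width": finger opening in m.
Only numpy, scipy, OpenCV 4.12 (cv2) and the standard library are available. Lean on these libraries where they do the work, as an engineer would, in place of code of your own. Each camera call takes 0.05 s, during which the arm holds its last target. There are 200 camera calls.

## Task

The light detector stands on the bench as a stack: orange filter, lens tube, sensor puck, base plate. Take it apart and set each of the four parts, right way up and flat, centred on the white tile that carries its own mark; lay the base plate lengthwise along its rectangle (either way round; the others may be turned as you like). Leave the oil bottle and the mirror mount where they stand.

Things in the scene. Friction and masses are not known exactly. Their poses are not given: they have to be found in the camera images.
- filter_center (a point): The filter, topmost in the stack: a small upright brass cylinder 20 mm across and 12 mm high with a flat orange top. It stands loose in the mouth of the lens tube: its lowest 3 mm are inside, the upper 9 mm stand out and can be gripped. This point is its centre, 6 mm above its underside. z points up while it stands the right way up.
- lens_tube_center (a point): The lens tube, second from the top: a short black knurled tube, 31 mm across and 18 mm high, resting on the sensor; the lens inside lies 3 mm below its rim. This point is its centre, 9 mm above its underside. z points up while it stands the right way up.
- sensor_center (a point): The sensor, third from the top: a black round puck 41 mm across and 15 mm high with a blue rim round its top, resting on the base plate, with a cable stub 9 mm thick that stands out of its side along +x to 31 mm from the centre (grip across y). This point is the centre of the round puck, 7.5 mm above its underside. z points up while it stands the right way up.
- base_plate_center (a point): The base plate, at the bottom of the stack on the bench: a bare aluminium plate with six dark holes, 70 mm along x, 58 mm along y, 12 mm thick. This point is its centre, 6 mm above its underside. z points up while it stands the right way up.
- filter_tile_mark (a point): The filter's place: a fixed white tile 60 x 60 mm, 4 mm thick, with a 20 mm orange spot with a brass-coloured rim. This point is the centre of the mark on the tile's upper face, 4 mm above the bench.
- tube_tile_mark (a point): The lens tube's place: a fixed white tile 64 x 64 mm, 4 mm thick, with a black ring 31 mm across, white inside. This point is the centre of the mark on the tile's upper face, 4 mm above the bench.
- sensor_tile_mark (a point): The sensor's place: a fixed white tile 72 x 64 mm, 4 mm thick, with a solid black disc with a blue rim, 41 mm across, for the round puck. This point is the centre of the mark on the tile's upper face, 4 mm above the bench.
- plate_tile_mark (a point): The base plate's place: a fixed white tile 90 x 78 mm, 4 mm thick, with a grey rectangle 70 mm along this point's x and 58 mm along its y. This point is the centre of the mark on the tile's upper face, 4 mm above the bench.
- oil_bottle_center (a point): A loose bystander: a small clear upright bottle with a black cap and a red band, 28 mm across and 66 mm high. This point is its centre, 33 mm above the bench. Leave it where it stands.
- mirror_mount_center (a point): A loose bystander: a black square mirror mount with a round mirror, 41 x 48 mm and 48 mm high. This point is 24 mm above the bench, at its middle. Leave it where it stands.
Things that resemble listed ones, but are neither listed nor needed, are in the scene too. Leave any brown look-alike of the part that bears sensor_tile_mark alone.

How it is judged:
At the end, for the whole second after the job is handed in: Each part stands upright (0.12 rad) and flat on its own tile (height within 3 mm), centre within 10 mm of the mark's centre, at rest, released; the base plate's length is within 0.20 rad of the rectangle's; oil bottle and mirror mount moved less than 20 mm (horizontal distance between base_plate_center and plate_tile_mark below 0.01 m and z of base_plate_center in the frame of plate_tile_mark between 0.003 and 0.009 m and angle between each of base_plate_center, sensor_center, lens_tube_center, filter_center's own z axis and vertical below 0.12 rad and linear speed of each of base_plate, sensor, lens_tube, filter below 0.02 m/s and horizontal distance between sensor_center and sensor_tile_mark below 0.01 m and z of sensor_center in the frame of sensor_tile_mark between 0.0045 and 0.0105 m and horizontal distance between lens_tube_center and tube_tile_mark below 0.01 m and z of lens_tube_center in the frame of tube_tile_mark between 0.006 and 0.012 m and horizontal distance between filter_center and filter_tile_mark below 0.01 m and z of filter_center in the frame of filter_tile_mark between 0.003 and 0.009 m and angle between the x axis of base_plate_center and the x axis of plate_tile_mark, either way round below 0.2 rad and distance of each of oil_bottle_center, mirror_mount_center from where it was at the start of the episode below 0.02 m); the robot touches nothing.
It fails at once if the oil bottle is moved by more than 20 mm (distance of oil_bottle_center from where it was at the start of the episode above 0.02 m).
It fails at once if the mirror mount is moved by more than 20 mm (distance of mirror_mount_center from where it was at the start of the episode above 0.02 m).
It also fails if it takes over 104 s, if anything falls off the work surface, if the arm or the gripper's body presses on something with over 40 N, if the wrist force passes 120 N, or if a joint passes its speed limit or range.

## Working session

There is one attempt and no reset: what is moved stays moved. The work goes in short steps, Python scripts to look and compute and a shell command to move; the robot and the scene stay as the last step left them, time stands still between calls to the robot, and variables do not carry over. Pictures are saved under pics/ and viewed, about 12 in all and at most 16, crops included, and the job is handed in when it is done.

```bash
ls; mkdir -p pics
python3 - <<'E'
from rig import robot,camera
import cv2,pickle
o=robot.get_obs();print(o)
for n in("top","side"):
    c=camera(n);cv2.imwrite(f"pics/{n}0.png",c["pixels"]);pickle.dump(c,open(f"{n}0.pkl","wb"))
    print(n,c["mtx"].tolist(),c["R"].round(4).tolist(),c["t"])
E
```

```text
pics
{'time': 0.0, 'q': array([-1.46153875e+00,  5.28480130e-01,  1.43392643e+00, -1.40771459e-05,
        1.18137564e+00, -1.78490903e-01]), 'joint_velocities': array([ 1.52687616e-03, -3.49824782e-05, -2.50477366e-04, -8.30959917e-04,
       -1.12019631e-03,  1.08247986e-03]), 'joint_torque': array([-3.38836116e-04, -4.40041780e+01, -1.76589721e+01,  6.32948452e-02,
        5.81247511e-02, -1.76362405e-04]), 'position': array([ 0.17732436, -0.59859248,  0.24355533]), 'tool_rot': array([ 8.01185869e-01, -5.98414576e-01, -7.51623848e-04, -7.96008992e-04]), 'ft_force': array([ 0.06160057, -0.63547517, -0.46836042]), 'moment': array([ 0.02762172,  0.04120974, -0.01989622]), 'grip_width': 0.0872285524070814}
top [[440.10788794125983, 0.0, 320.9529784983449], [0.0, 440.10788794125983, 239.99505856238798], [0.0, 0.0, 1.0]] [[-0.014, -0.9999, -0.0031], [-0.9973, 0.0142, -0.0719], [0.0719, 0.0021, -0.9974]] [-0.12324634  0.55158293  0.92355233]
side [[579.2760249812051, 0.0, 322.8335494579106], [0.0, 579.2760249812051, 238.73298824700527], [0.0, 0.0, 1.0]] [[0.9582, -0.285, -0.0227], [-0.206, -0.6329, -0.7464], [0.1984, 0.7199, -0.6652]] [-0.56482612  0.11169954  0.92811238]
```

View pics/top0.png

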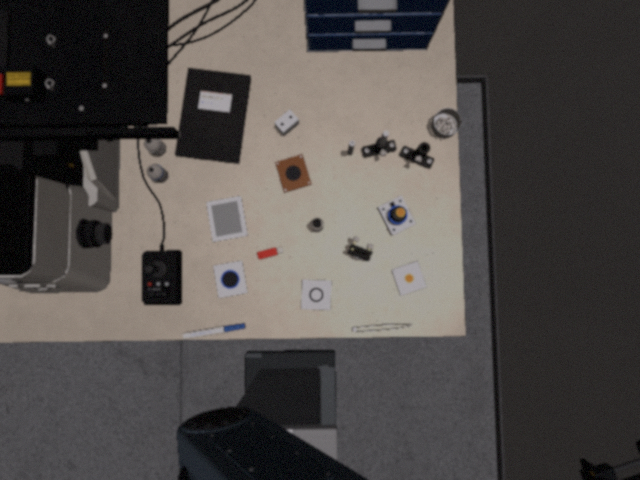

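View pics/side0.png

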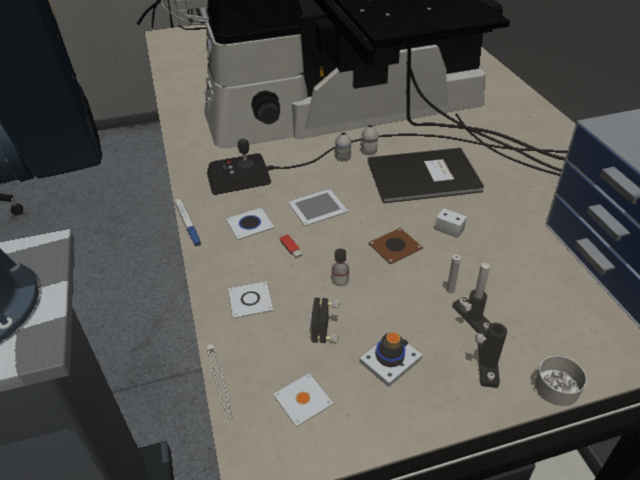

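The top view shows the stack at about (398,214), the filter tile at (408,278), the tube tile at (317,294), the sensor tile at (230,279) and the plate tile at (227,218). The bottle is at (316,224), the mirror mount at (358,250) and the brown look-alike at (293,173). The side view shows the same layout, with the stack at (392,352).

```bash
cat > h.py <<'E'
import numpy as np,cv2,pickle
def ray(c,uv):
    K=c["mtx"];d=np.array([(uv[0]-K[0,2])/K[0,0],(uv[1]-K[1,2])/K[1,1],1.])
    if c.get("fish"):
        r=np.hypot(d[0],d[1]);d=np.array([*(d[:2]/max(r,1e-9)*np.sin(r)),np.cos(r)])
    R=np.array(c["R"]);return -R.T@c["t"],R.T@d
def on(c,uv,z):
    o,d=ray(c,uv);return o+d*(z-o[2])/d[2]
def proj(c,X):
    p=c["R"]@np.array(X)+c["t"]
    K=c["mtx"]
    if c.get("fish"):
        r=np.hypot(p[0],p[1]);th=np.arctan2(r,p[2]);q=p[:2]/r*th
    else:q=p[:2]/p[2]
    return q*[K[0,0],K[1,1]]+K[:2,2]
def blobs(m,amin,amax):
    cs,_=cv2.findContours(m.astype(np.uint8),cv2.RETR_EXTERNAL,cv2.CHAIN_APPROX_NONE)
    return [k for k in cs if amin<=cv2.contourArea(k)<=amax]
def rectw(c,k,z):
    P=np.array([on(c,p[0],z)[:2] for p in k]);(x,y),(w,h),a=cv2.minAreaRect((P*1000).astype(np.float32))
    return round(x,1),round(y,1),round(w,1),round(h,1),round(a,1)
E
python3 - <<'E'
from h import *
for n,a in(("top",(150,2500)),("side",(150,4500))):
    c=pickle.load(open(n+"0.pkl","rb"));im=c["pixels"];hsv=cv2.cvtColor(im,cv2.COLOR_BGR2HSV)
    H,S,V=cv2.split(hsv);print(n)
    for nm,m,z,lo,hi in(("white",(S<32)&(V>150),4,*a),("orange",(H<20)&(S>150)&(V>120),54,10,600),("blue",(H>105)&(H<130)&(S>120)&(V>60),25,20,900),("bottlered",((H<6)|(H>172))&(S>100),10,10,400)):
        for k in blobs(m,lo,hi):
            z1=z/1000
            print(nm,k.reshape(-1,2).mean(0).round(0),"z%d"%z,rectw(c,k,z1),"z4",rectw(c,k,.004)[:4])
E
```

```text
top
white [230. 279.] z4 (469.6, 67.6, 77.1, 69.1, 9.8) z4 (469.6, 67.6, 77.1, 69.1)
white [227. 219.] z4 (601.4, 75.0, 95.8, 83.7, 10.7) z4 (601.4, 75.0, 95.8, 83.7)
white [286. 119.] z4 (821.3, -56.4, 31.0, 48.1, 39.2) z4 (821.3, -56.4, 31.0, 48.1)
white [215. 101.] z4 (864.9, 101.8, 66.0, 35.4, 81.9) z4 (864.9, 101.8, 66.0, 35.4)
orange [409. 278.] z54 (466.6, -310.6, 8.3, 8.2, 89.2) z4 (465.8, -320.3, 8.7, 8.6)
orange [267. 253.] z54 (522.1, -19.3, 12.0, 36.5, 14.5) z4 (524.4, -13.0, 12.6, 38.5)
orange [400. 212.] z54 (602.8, -296.0, 15.8, 14.9, 25.0) z4 (609.5, -304.9, 16.7, 15.7)
blue [234. 327.] z25 (369.0, 54.4, 7.4, 38.6, 10.4) z4 (366.5, 58.6, 7.5, 39.5)
blue [393. 216.] z25 (600.7, -285.6, 39.7, 22.0, 21.6) z4 (603.3, -289.0, 40.6, 22.5)
bottlered [149. 284.] z10 (461.2, 239.4, 14.5, 12.3, 56.1) z4 (461.1, 241.7, 14.6, 12.4)
bottlered [267. 253.] z10 (524.1, -13.4, 16.3, 41.9, 13.3) z4 (524.4, -12.7, 16.4, 42.1)
bottlered [ 2. 84.] z10 (909.0, 574.4, 55.3, 8.9, 2.2) z4 (911.7, 578.8, 55.7, 9.0)
side
white [548. 471.] z4 (719.9, -509.1, 43.2, 22.4, 11.8) z4 (719.9, -509.1, 
[... 840 characters left out ...]
 90.2, 78.8)
white [438. 170.] z4 (868.0, 112.0, 68.4, 38.3, 82.0) z4 (868.0, 112.0, 68.4, 38.3)
white [465.  75.] z4 (1112.2, 475.5, 108.1, 32.0, 2.2) z4 (1112.2, 475.5, 108.1, 32.0)
orange [303. 398.] z54 (459.1, -352.5, 13.0, 14.0, 72.6) z4 (465.4, -320.5, 14.1, 15.2)
orange [393. 337.] z54 (602.8, -298.1, 15.6, 16.7, 72.4) z4 (620.3, -261.7, 16.9, 18.0)
orange [289. 243.] z54 (513.6, -64.6, 14.8, 38.0, 14.5) z4 (524.2, -9.9, 16.0, 41.0)
blue [390. 353.] z25 (599.7, -298.9, 30.7, 39.2, 60.4) z4 (606.7, -284.3, 31.7, 40.4)
blue [193. 234.] z25 (365.7, 40.7, 10.2, 42.9, 9.5) z4 (365.2, 66.1, 10.6, 44.3)
bottlered [289. 243.] z10 (522.9, -18.0, 18.2, 47.4, 13.6) z4 (524.1, -11.5, 18.4, 47.9)
```

```bash
cat >> h.py <<'E'
from scipy.spatial.transform import Rotation as Ro
def go(x,y,z,psi=None,o=None):
    "prints shift in tool axes (mm) from the measured pose, and turn about tool z to bring jaw axis to psi (deg, mod 180)"
    from rig import robot
    o=o or robot.get_obs();R=Ro.from_quat(o["tool_rot"]).as_matrix()
    d=R.T@(np.array([x,y,z])-o["position"]*1000)
    cur=np.degrees(np.arctan2(R[1,0],R[0,0]))
    t=None if psi is None else -((psi-cur+90)%180-90)
    print("t%.2f"%o["time"],"pos",(o["position"]*1000).round(1),"psi %.1f"%cur,"q",o["q"].round(2),"F",o["ft_force"].round(1),"w %.1f"%(o["grip_width"]*1000),"| shift",d.round(1),"turn",t and round(t,1))
    if t is not None:
        a=np.radians(t);print("  shift if turned first",np.round([np.cos(a)*d[0]+np.sin(a)*d[1],-np.sin(a)*d[0]+np.cos(a)*d[1],d[2]],1))
E
python3 -m pendant '[[[-20,-59,0],0],[[-20,-59,0],0],[[-20,-59,0],0],[[-20,-59,0],0],[[-20,-59,0],0],[[-20,-59,0],0]]'
python3 -m pendant '[[[-20,-50,0],0],[[-18,-40,0],-9],[[0,0,0],0]]'
python3 - <<'E'
from h import *
from rig import camera
go(603,-297,245,-64.4)
c=camera("wrist");c["fish"]=1;pickle.dump(c,open("w1.pkl","wb"));cv2.imwrite("pics/w1.png",c["pixels"])
print(c["mtx"].tolist(),(-c["R"].T@c["t"]).round(3),proj(c,[.603,-.297,.054]))
E
```

```text
time: 0.85
position: [0.4841, -0.3822, 0.2441]
tool_rot: [0.801, -0.598, -0.0, -0.0]
ft_force: [-0.1, -1.1, 0.8]
grip_width: 0.0869
time: 1.23
position: [0.5603, -0.3188, 0.2439]
tool_rot: [0.847, -0.532, -0.0, -0.0]
ft_force: [-0.1, 0.1, 0.0]
grip_width: 0.0873
t1.23 pos [ 560.3 -318.8  243.9] psi -64.2 q [-0.69  0.56  1.38  0.    1.21  0.43] F [-0.1  0.1  0. ] w 87.3 | shift [ -1.  -48.   -1.1] turn 0.2
  shift if turned first [ -1.2 -48.   -1.1]
[[371.64829954431775, 0.0, 320.23706554823866], [0.0, 371.64829954431775, 243.03440884046006], [0.0, 0.0, 1.0]] [ 0.622 -0.287  0.384] [321.37569261 170.88802326]
```

View pics/w1.png

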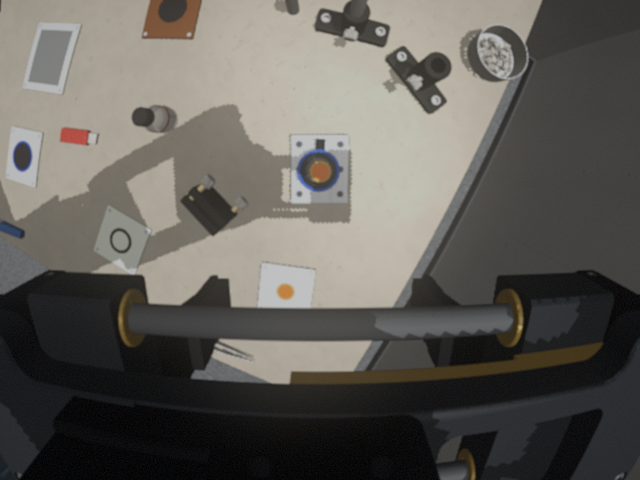

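The wrist view shows the filter at (320,171), against (321,171) predicted. The sensor's cable stub points up in the image at (320,143), along the plate's length, so one jaw direction serves all four parts.

Run:
```python
from h import *
c=pickle.load(open("w1.pkl","rb"));im=c["pixels"];H,S,V=cv2.split(cv2.cvtColor(im,cv2.COLOR_BGR2HSV))
for nm,m,z,a in(("filt",(H<25)&(S>130)&(V>70),54,(60,3000)),("rim",(H>105)&(H<135)&(S>110)&(V>40),27,(40,3000)),("spot",(H<25)&(S>130)&(V>150),4,(60,500))):
    for k in blobs(m,*a):
        if 200<k[:,0,0].mean()<400 and k[:,0,1].mean()<310: print(nm,k.reshape(-1,2).mean(0).round(0),rectw(c,k,z/1000))
m=(S<45)&(V>90);m[:, :270]=0;m[:,370:]=0;m[230:]=0
for k in blobs(m,300,9000):print("plate",k.reshape(-1,2).mean(0).round(0),rectw(c,k,.012))
```

```text
filt [285. 291.] (485.4, -315.1, 12.5, 13.6, 26.3)
filt [320. 171.] (602.1, -295.9, 15.1, 15.7, 70.9)
rim [308. 167.] (599.7, -286.6, 39.8, 22.0, 10.4)
spot [285. 291.] (464.8, -319.3, 14.4, 15.7, 26.3)
```

```bash
python3 -m pendant '[[[-2,-24,20],0],[[0,-24,40],0],[[0,0,50],0],[[0,0,20],0],[[0,0,0],0],[[0,0,0],0]]' 45 15
python3 - <<'E'
from h import *
go(602.5,-296.5,68.5,-64.4)
E
```

```text
time: 2.02
position: [0.6015, -0.3008, 0.1165]
tool_rot: [0.845, -0.534, 0.002, 0.0]
ft_force: [0.3, -0.9, 0.9]
grip_width: 0.0456
t2.02 pos [ 601.5 -300.8  116.5] psi -64.6 q [-0.63  0.74  1.41 -0.    0.99  0.5 ] F [ 0.3 -0.9  0.9] w 45.6 | shift [-3.6 -2.6 48. ] turn -0.2
  shift if turned first [-3.6 -2.6 48. ]
```

```bash
python3 -m pendant '[[[-3,-3,25],0],[[0,0,17],0],[[0,0,0],0],[[0,0,0],0]]'
python3 - <<'E'
from h import *
go(602.5,-296.5,68.5,-64.4)
from rig import camera
c=camera("wrist");c["fish"]=1;cv2.imwrite("pics/w2.png",cv2.resize(c["pixels"][150:450,160:480],None,fx=2,fy=2))
go(602.5,-296.5,68.5,-64.4)
E
```

```text
time: 2.52
position: [0.6028, -0.2958, 0.0735]
tool_rot: [0.846, -0.534, 0.001, 0.0]
ft_force: [-0.5, 0.4, 0.8]
grip_width: 0.045
t2.52 pos [ 602.8 -295.8   73.5] psi -64.5 q [-0.62  0.8   1.43 -0.    0.92  0.5 ] F [-0.5  0.4  0.8] w 45.0 | shift [0.5 0.5 5. ] turn -0.1
  shift if turned first [0.5 0.5 5. ]
t2.58 pos [ 602.9 -295.9   73.6] psi -64.5 q [-0.62  0.8   1.43  0.    0.92  0.5 ] F [ 0.3 -0.1  0.4] w 45.1 | shift [0.4 0.6 5.1] turn -0.1
  shift if turned first [0.4 0.6 5.1]
```

View pics/w2.png

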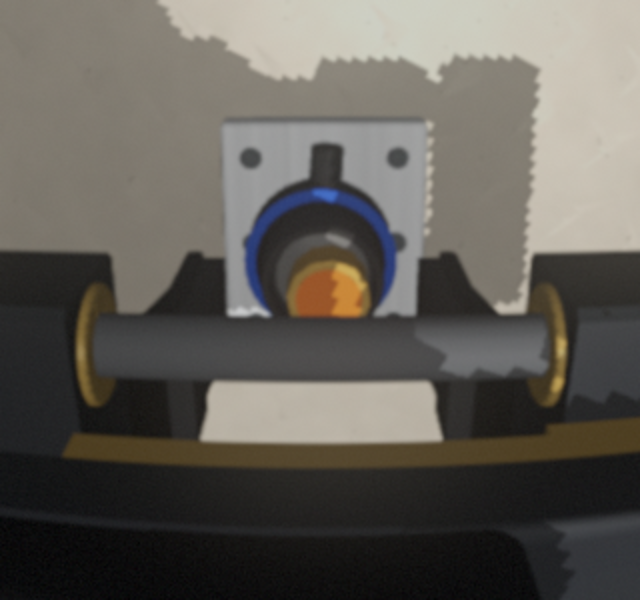

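The filter (crop column 328) lies between the fingers (midpoint about 325). I'll descend, grip and lift.

```bash
python3 -m pendant '[[[0,0,4.5],0],[[0,0,0],0],[[0,0,0],0]]'
python3 -m pendant '[[[0,0,0],0],[[0,0,0],0],[[0,0,0],0],[[0,0,0],0],[[0,0,0],0],[[0,0,0],0]]' 5 15
python3 -m pendant '[[[0,0,-10],0],[[0,0,-30],0],[[0,0,-40],0],[[0,0,0],0]]'
python3 - <<'E'
from h import *
go(465.2,-320.3,30.5,-64.4)
E
```

```text
time: 2.95
position: [0.6022, -0.2953, 0.0681]
tool_rot: [0.846, -0.534, 0.0, 0.0]
ft_force: [-0.4, 0.6, 0.5]
grip_width: 0.045
time: 3.7
position: [0.6023, -0.2953, 0.0681]
tool_rot: [0.846, -0.534, 0.0, 0.0]
ft_force: [0.8, -0.6, 0.6]
grip_width: 0.0188
time: 4.2
position: [0.6046, -0.2968, 0.1527]
tool_rot: [0.846, -0.534, 0.004, 0.0]
ft_force: [0.9, -0.6, -0.3]
grip_width: 0.0193
t4.20 pos [ 604.6 -296.8  152.7] psi -64.5 q [-0.62  0.69  1.39  0.    1.05  0.5 ] F [ 0.9 -0.6 -0.3] w 19.3 | shift [-39.8 136.4 121.3] turn -0.1
  shift if turned first [-40.  136.4 121.3]
```

```bash
python3 -m pendant '[[[-14,46,0],0],[[-13,46,0],0],[[-13,44,40],0],[[0,0,50],0],[[0,0,0],0],[[0,0,0],0]]'
python3 - <<'E'
from h import *
go(465.2,-320.3,30.5,-64.4)
E
```

```text
time: 4.95
position: [0.4632, -0.3182, 0.0589]
tool_rot: [0.846, -0.533, 0.001, 0.0]
ft_force: [0.7, -0.2, 0.6]
grip_width: 0.0194
t4.95 pos [ 463.2 -318.2   58.9] psi -64.5 q [-0.8   0.72  1.73  0.    0.69  0.32] F [ 0.7 -0.2  0.6] w 19.4 | shift [ 2.8 -0.9 28.4] turn -0.1
  shift if turned first [ 2.8 -0.9 28.4]
```

```bash
python3 -m pendant '[[[2.5,-1,20],0],[[0,0,4],0],[[0,0,4],0],[[0,0,0],0],[[0,0,0],0]]'
python3 - <<'E'
from h import *
go(465.2,-320.3,30.5,-64.4)
E
```

```text
time: 5.58
position: [0.4644, -0.3196, 0.0302]
tool_rot: [0.846, -0.534, 0.0, 0.0]
ft_force: [-0.0, -0.2, -0.4]
grip_width: 0.0188
t5.58 pos [ 464.4 -319.6   30.2] psi -64.5 q [-0.8   0.77  1.73  0.    0.64  0.32] F [-0.  -0.2 -0.4] w 18.8 | shift [ 1.  -0.4 -0.3] turn -0.1
  shift if turned first [ 1.  -0.4 -0.3]
```

Next I release it, rise, and go back over the stack for the tube.

```bash
python3 -m pendant '[[[0,0,0],0],[[0,0,0],0],[[0,0,0],0],[[0,0,0],0]]' 50
python3 -m pendant '[[[0,0,-20],0],[[0,0,-50],0],[[0,0,-50],0],[[0,0,0],0]]'
python3 - <<'E'
from h import *
from rig import camera
go(602.5,-296.5,130,-64.4)
for n in("top","side"):
    c=camera(n);pickle.dump(c,open(n+"1.pkl","wb"))
    H,S,V=cv2.split(cv2.cvtColor(c["pixels"],cv2.COLOR_BGR2HSV))
    for k in blobs((H<20)&(S>130)&(V>100),10,600):print(n,k.reshape(-1,2).mean(0).round(),rectw(c,k,.016))
E
```

```text
time: 6.08
position: [0.4642, -0.3195, 0.03]
tool_rot: [0.846, -0.534, -0.0, 0.0]
ft_force: [-0.5, 0.2, 0.5]
grip_width: 0.0474
time: 6.58
position: [0.4663, -0.3215, 0.1541]
tool_rot: [0.846, -0.534, 0.005, 0.001]
ft_force: [-0.4, -0.2, -0.4]
grip_width: 0.05
t6.58 pos [ 466.3 -321.5  154.1] psi -64.5 q [-0.8   0.57  1.67  0.    0.89  0.32] F [-0.4 -0.2 -0.4] w 50.0 | shift [  35.8 -133.6   24.8] turn -0.1
  shift if turned first [  36.1 -133.6   24.8]
top [267. 253.] (523.8, -14.2, 14.1, 39.5, 13.3)
top [ 0. 83.] (908.6, 573.3, 41.1, 2.2, 2.2)
side [301. 393.] (463.8, -320.2, 17.0, 15.6, 33.5)
```

```bash
python3 -m pendant '[[[12,-46,0],0],[[12,-46,0],0],[[12,-42,20],0],[[0,0,30],0],[[0,0,0],0],[[0,0,0],0]]' 60
python3 - <<'E'
from h import *
from rig import camera
c=camera("wrist");c["fish"]=1;im=c["pixels"];cv2.imwrite("pics/w3.png",cv2.resize(im[100:400,160:480],None,fx=2,fy=2))
print(proj(c,[.6025,-.2965,.045]),proj(c,[.6025,-.2965,.027]))
go(602.5,-296.5,52,-64.4)
E
```

```text
time: 7.42
position: [0.5999, -0.2943, 0.0993]
tool_rot: [0.846, -0.534, -0.001, -0.0]
ft_force: [0.3, -0.3, 0.0]
grip_width: 0.06
[329.30702142 271.42351173] [328.66990985 261.55371051]
t7.47 pos [ 600.4 -294.7  100.3] psi -64.5 q [-0.62  0.76  1.42 -0.    0.96  0.5 ] F [-0.4 -0.6  0.7] w 59.7 | shift [ 2.5 -1.2 48.3] turn -0.1
  shift if turned first [ 2.5 -1.2 48.3]
```

View pics/w3.png

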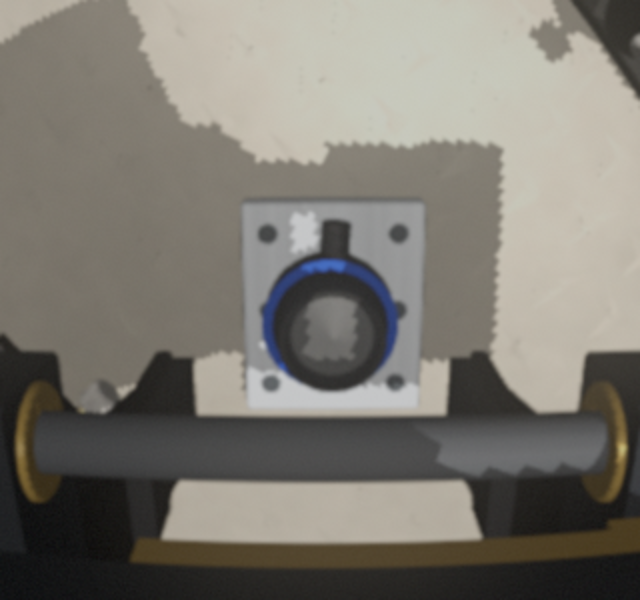

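The tube mouth is at about crop (331,327), i.e. pixel (325.5,263), a few pixels from prediction. The arm was still settling when the picture was taken.

Run:
```python
from h import *
from rig import camera
go(602.5,-296.5,52,-64.4)
c=camera("wrist");c["fish"]=1;im=c["pixels"];H,S,V=cv2.split(cv2.cvtColor(im,cv2.COLOR_BGR2HSV))
print(proj(c,[.6025,-.2965,.045]))
for nm,m,z in(("rim",(H>105)&(H<135)&(S>110)&(V>40),.027),("plate",(S<40)&(V>105),.012),("dark",(V<70),.045)):
    m=m.copy();m[:, :270]=0;m[:,385:]=0;m[306:]=0;m[:190]=0
    for k in blobs(m,150,30000):print(nm,cv2.boundingRect(k),rectw(c,k,z))
```

```text
t7.47 pos [ 600.4 -294.7  100.3] psi -64.5 q [-0.62  0.76  1.42 -0.    0.96  0.5 ] F [-0.4 -0.6  0.7] w 59.7 | shift [ 2.5 -1.2 48.3] turn -0.1
  shift if turned first [ 2.5 -1.2 48.3]
[327.94346659 271.29657387]
rim (291, 229, 66, 57) (604.3, -292.4, 33.6, 40.0, 33.1)
plate (270, 190, 115, 116) (605.2, -295.3, 77.7, 76.7, 25.4)
dark (296, 236, 56, 59) (604.4, -292.9, 33.9, 30.6, 25.4)
dark (299, 211, 48, 28) (625.2, -282.1, 14.6, 25.5, 26.7)
```

```bash
python3 -m pendant '[[[1.5,-2,20],0],[[0,0,20],0],[[0,0,8],0],[[0,0,0],0],[[0,0,0],0]]'
python3 -m pendant '[[[0,0,0],0],[[0,0,0],0],[[0,0,0],0],[[0,0,0],0],[[0,0,0],0],[[0,0,0],0]]' 15 15
python3 -m pendant '[[[0,0,-10],0],[[0,0,-40],0],[[0,0,-40],0],[[0,0,0],0]]'
python3 - <<'E'
from h import *
go(432.8,-119,29.5,-64.4)
E
```

```text
time: 8.15
position: [0.6034, -0.295, 0.0522]
tool_rot: [0.846, -0.534, 0.0, 0.0]
ft_force: [0.1, 0.1, 0.9]
grip_width: 0.0597
time: 8.9
position: [0.6032, -0.2949, 0.0523]
tool_rot: [0.846, -0.534, 0.0, 0.0]
ft_force: [-0.1, 0.1, 2.0]
grip_width: 0.0296
time: 9.4
position: [0.6055, -0.2964, 0.1466]
tool_rot: [0.846, -0.534, 0.004, 0.0]
ft_force: [1.0, -0.4, -1.3]
grip_width: 0.0301
t9.40 pos [ 605.5 -296.4  146.6] psi -64.5 q [-0.62  0.7   1.39  0.    1.04  0.51] F [ 1.  -0.4 -1.3] w 30.1 | shift [-235.3   80.   115. ] turn -0.1
  shift if turned first [-235.5   79.6  115. ]
```

```bash
python3 -m pendant '[[[-47,16,0],0],[[-47,16,0],0],[[-47,16,0],0],[[-47,16,0],0],[[-47,16,40],0],[[0,0,45],0],[[0,0,0],0],[[0,0,0],0]]'
python3 - <<'E'
from h import *
go(432.8,-119,29.5,-64.4)
E
```

```text
time: 10.4
position: [0.4314, -0.1185, 0.0584]
tool_rot: [0.846, -0.534, 0.001, -0.0]
ft_force: [0.1, -0.1, -0.1]
grip_width: 0.0301
t10.40 pos [ 431.4 -118.5   58.4] psi -64.5 q [-0.52  0.65  2.02  0.    0.47  0.61] F [ 0.1 -0.1 -0.1] w 30.1 | shift [ 1.  -1.  28.9] turn -0.1
  shift if turned first [ 1.  -1.  28.9]
```

```bash
python3 -m pendant '[[[1,-1,20],0],[[0,0,5],0],[[0,0,4],0],[[0,0,0],0],[[0,0,0],0]]'
python3 -m pendant '[[[0,0,0],0],[[0,0,0],0],[[0,0,0],0],[[0,0,0],0]]' 55
python3 -m pendant '[[[0,0,-20],0],[[0,0,-50],0],[[0,0,-50],0],[[0,0,0],0],[[0,0,0],0]]'
python3 - <<'E'
from h import *
from rig import camera
go(603,-295.5,105,-64.4)
c=camera("wrist");c["fish"]=1;cv2.imwrite("pics/w4.png",c["pixels"]);pickle.dump(c,open("w4.pkl","wb"))
print(proj(c,[.4328,-.119,.004]),proj(c,[.4328,-.119,.022]))
E
```

```text
time: 11.02
position: [0.4321, -0.1185, 0.0294]
tool_rot: [0.846, -0.534, 0.001, -0.0]
ft_force: [-0.5, 0.1, 2.9]
grip_width: 0.0301
time: 11.52
position: [0.4317, -0.1183, 0.0288]
tool_rot: [0.846, -0.534, -0.0, -0.0]
ft_force: [-0.2, -0.1, 0.0]
grip_width: 0.0537
time: 12.15
position: [0.4313, -0.1181, 0.1486]
tool_rot: [0.846, -0.534, -0.0, 0.0]
ft_force: [-0.1, -0.3, -0.3]
grip_width: 0.0547
t12.15 pos [ 431.3 -118.1  148.6] psi -64.5 q [-0.52  0.46  1.96 -0.    0.72  0.61] F [-0.1 -0.3 -0.3] w 54.7 | shift [234.1 -78.6  43.5] turn -0.1
  shift if turned first [234.2 -78.2  43.5]
[324.48700577 234.3069318 ] [324.73860707 239.96159955]
```

View pics/w4.png

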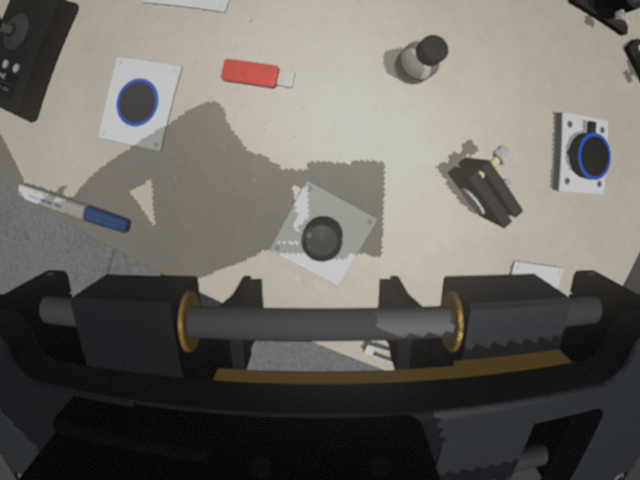

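The tube stands on its tile at (322,238), 1–2 mm from the tile's middle. The sensor is next.

```bash
python3 -m pendant '[[[47,-16,0],0],[[47,-16,0],0],[[47,-16,0],0],[[47,-16,0],0],[[46,-15,0],0],[[0,0,45],0],[[0,0,0],0],[[0,0,0],0]]' 65
python3 -m pendant '[[[0,0,0],0]]'
python3 - <<'E'
from h import *
from rig import camera
c=camera("wrist");c["fish"]=1;im=c["pixels"];cv2.imwrite("pics/w5.png",cv2.resize(im[100:400,160:480],None,fx=2,fy=2));pickle.dump(c,open("w5.pkl","wb"))
go(603,-295,36.5,-64.4)
print(proj(c,[.603,-.295,.027]))
H,S,V=cv2.split(cv2.cvtColor(im,cv2.COLOR_BGR2HSV))
m=(H>105)&(H<135)&(S>110)&(V>40);m[306:]=0
for k in blobs(m,100,30000):print(cv2.boundingRect(k),rectw(c,k,.027))
E
```

```text
time: 13.2
position: [0.603, -0.2947, 0.1028]
tool_rot: [0.846, -0.534, -0.001, -0.0]
ft_force: [-0.4, 0.2, -0.0]
grip_width: 0.0652
time: 13.32
position: [0.6042, -0.2956, 0.1051]
tool_rot: [0.846, -0.534, 0.001, 0.0]
ft_force: [-0.4, 0.3, 0.4]
grip_width: 0.065
t13.38 pos [ 604.4 -295.6  105.4] psi -64.5 q [-0.62  0.75  1.41  0.    0.97  0.5 ] F [ 0.3 -0.6  0.6] w 64.9 | shift [-1.3  1.  68.9] turn -0.1
  shift if turned first [-1.3  1.  68.9]
[321.29943857 262.44796965]
(288, 233, 64, 63) (601.1, -294.6, 40.4, 39.2, 25.5)
```

View pics/w5.png

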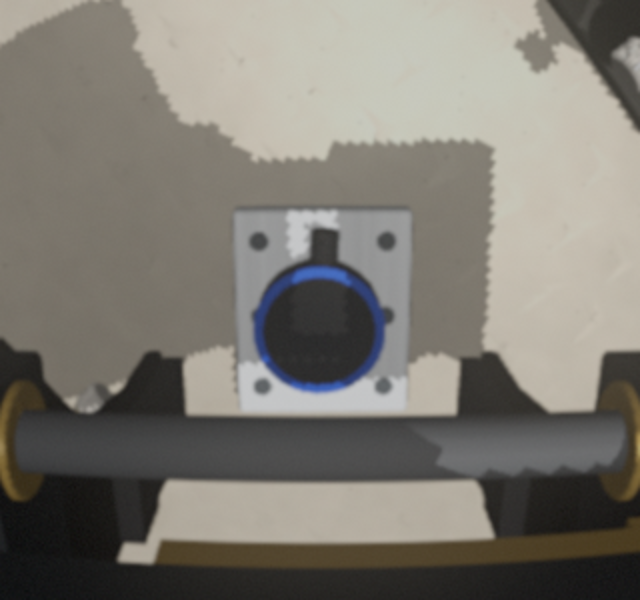

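The sensor's rim centres at crop (320,328), midway between the fingers. I'll shift slightly, descend and grip.

```bash
python3 -m pendant '[[[-1,2,30],0],[[0,0,25],0],[[0,0,13],0],[[0,0,0],0],[[0,0,0],0]]'
python3 -m pendant '[[[0,0,0],0],[[0,0,0],0],[[0,0,0],0],[[0,0,0],0],[[0,0,0],0],[[0,0,0],0]]' 25 15
python3 -m pendant '[[[0,0,-10],0],[[0,0,-40],0],[[0,0,-50],0],[[0,0,0],0],[[0,0,0],0]]'
python3 - <<'E'
from h import *
go(469,67.8,29,-80)
E
```

```text
time: 14.0
position: [0.6024, -0.296, 0.0371]
tool_rot: [0.846, -0.534, 0.001, 0.0]
ft_force: [0.3, -0.2, -0.2]
grip_width: 0.0648
time: 14.75
position: [0.6017, -0.2957, 0.0362]
tool_rot: [0.846, -0.534, 0.0, 0.0]
ft_force: [-0.0, -0.4, 2.2]
grip_width: 0.04
time: 15.38
position: [0.6008, -0.295, 0.1355]
tool_rot: [0.846, -0.534, -0.001, -0.0]
ft_force: [-0.5, 0.7, -1.0]
grip_width: 0.0404
t15.38 pos [ 600.8 -295.   135.5] psi -64.5 q [-0.62  0.71  1.4   0.    1.03  0.5 ] F [-0.5  0.7 -1. ] w 40.4 | shift [-384.1  -37.2  107. ] turn 15.5
  shift if turned first [-380.1   66.7  107. ]
```

```bash
python3 -m pendant '[[[-55,-5,0],0],[[-55,-5,0],0],[[-55,-5,0],0],[[-55,-5,0],0],[[-55,-6,0],0],[[-55,-5,0],0],[[-54,-6,0],0],[[0,0,50],0]]'
python3 -m pendant '[[[0,0,25],0],[[0,0,0],0],[[0,0,0],0]]'
python3 - <<'E'
from h import *
go(469,67.8,28.5,-64.4)
E
```

```text
time: 16.38
position: [0.4687, 0.0703, 0.0865]
tool_rot: [0.847, -0.531, 0.001, -0.001]
ft_force: [0.8, -1.0, -0.8]
grip_width: 0.0409
time: 16.75
position: [0.4695, 0.0669, 0.0607]
tool_rot: [0.846, -0.534, -0.0, 0.0]
ft_force: [-1.3, -0.1, -1.6]
grip_width: 0.04
t16.75 pos [469.5  66.9  60.7] psi -64.5 q [-0.09  0.66  1.95  0.    0.54  1.03] F [-1.3 -0.1 -1.6] w 40.0 | shift [-1.   0.  32.2] turn -0.1
  shift if turned first [-1.   0.  32.2]
```

```bash
python3 -m pendant '[[[-1,0,22],0],[[0,0,5],0],[[0,0,5],0],[[0,0,0],0],[[0,0,0],0]]'
python3 -m pendant '[[[0,0,0],0],[[0,0,0],0],[[0,0,0],0],[[0,0,0],0]]' 65
python3 -m pendant '[[[0,0,-20],0],[[0,0,-50],0],[[0,0,-50],0],[[0,0,0],0],[[0,0,0],0]]' 80
python3 - <<'E'
from h import *
from rig import camera
go(603,-295.5,105,-64.4)
c=camera("wrist");c["fish"]=1;im=c["pixels"];cv2.imwrite("pics/w6.png",im);pickle.dump(c,open("w6.pkl","wb"))
H,S,V=cv2.split(cv2.cvtColor(im,cv2.COLOR_BGR2HSV))
m=(H>105)&(H<135)&(S>110)&(V>40);m[306:]=0
for k in blobs(m,100,30000):print(cv2.boundingRect(k),rectw(c,k,.019))
for k in blobs((S<45)&(V>90)&(np.arange(480)[:,None]<306),800,12000):print("white",cv2.boundingRect(k),rectw(c,k,.004))
E
```

```text
time: 17.38
position: [0.4696, 0.0679, 0.0293]
tool_rot: [0.846, -0.534, 0.0, -0.0]
ft_force: [0.4, -0.2, -1.3]
grip_width: 0.0402
time: 17.88
position: [0.4693, 0.068, 0.0289]
tool_rot: [0.846, -0.534, 0.0, -0.0]
ft_force: [-0.5, -0.0, -0.1]
grip_width: 0.0635
time: 18.5
position: [0.4688, 0.068, 0.1486]
tool_rot: [0.846, -0.534, -0.0, 0.0]
ft_force: [-0.5, -0.4, -0.4]
grip_width: 0.0804
t18.50 pos [468.8  68.  148.6] psi -64.5 q [-0.09  0.48  1.9   0.    0.76  1.03] F [-0.5 -0.4 -0.4] w 80.4 | shift [385.9  35.2  43.5] turn -0.1
  shift if turned first [385.8  36.   43.5]
(295, 213, 52, 52) (468.9, 69.9, 39.5, 38.4, 25.5)
```

View pics/w6.png

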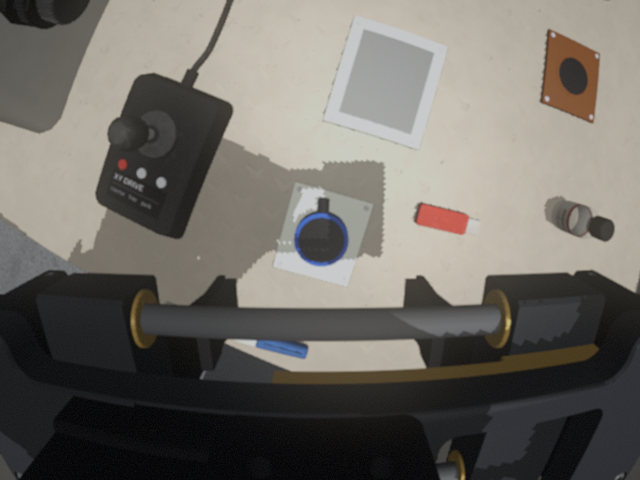

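The sensor sits on its tile: puck at (321,239), tile middle at about (322,235). The base plate is last.

```bash
python3 - <<'E'
from h import *
c=pickle.load(open("w5.pkl","rb"))
P=np.array([on(c,(u/2+160,v/2+100),.012)*1000 for u,v in((234,209),(411,209),(407,412),(240,412))])
print(P.round(1),P.mean(0))
E
python3 -m pendant '[[[55,5,0],0],[[55,5,0],0],[[55,5,0],0],[[55,5,0],0],[[55,5,0],0],[[55,5,0],0],[[54,5,0],0],[[0,0,40],0]]'
python3 -m pendant '[[[0,0,0],0],[[0,0,0],0]]'
python3 - <<'E'
from h import *
from rig import camera
go(603,-295.5,24.5,-64.4)
c=camera("wrist");c["fish"]=1;im=c["pixels"];cv2.imwrite("pics/w7.png",cv2.resize(im[100:400,160:480],None,fx=2,fy=2));pickle.dump(c,open("w7.pkl","wb"))
E
```

```text
[[ 621.4 -255.    12. ]
 [ 645.7 -305.9   12. ]
 [ 582.6 -337.1   12. ]
 [ 557.8 -285.1   12. ]] [ 601.90368557 -295.76837894   12.        ]
time: 19.55
position: [0.6061, -0.3002, 0.1092]
tool_rot: [0.845, -0.535, 0.005, 0.001]
ft_force: [-0.2, 1.4, 0.2]
grip_width: 0.0803
time: 19.8
position: [0.6023, -0.2927, 0.1078]
tool_rot: [0.846, -0.533, -0.001, -0.0]
ft_force: [0.3, 0.4, 1.3]
grip_width: 0.0801
t19.80 pos [ 602.3 -292.7  107.8] psi -64.5 q [-0.62  0.75  1.42  0.    0.98  0.51] F [0.3 0.4 1.3] w 80.1 | shift [ 3.   0.4 83.3] turn -0.1
  shift if turned first [ 3.   0.4 83.3]
```

View pics/w7.png

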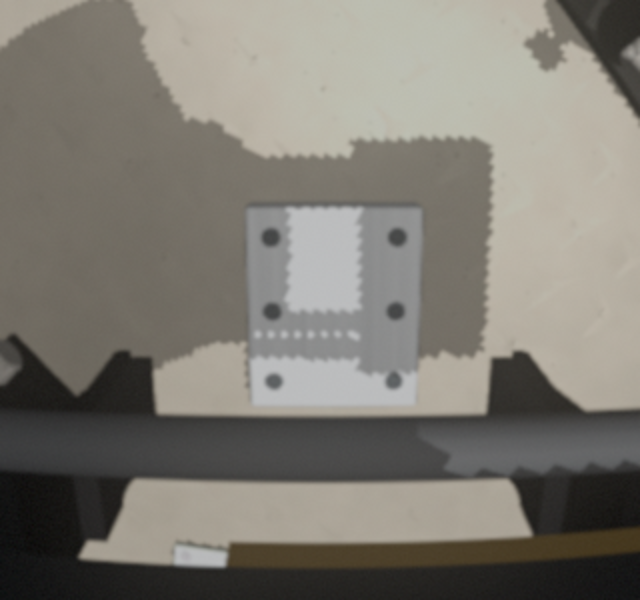

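The plate's centre is at crop (333,305), about 3 mm to +x of the finger midline, which agrees with the computed shift.

```bash
python3 -m pendant '[[[3,1,35],0],[[0,0,30],0],[[0,0,15],0],[[0,0,0],0],[[0,0,0],0],[[0,0,0],0]]'
python3 - <<'E'
from h import *
go(602,-295.5,24.5,-64.4)
E
```

```text
time: 20.6
position: [0.6042, -0.2974, 0.0304]
tool_rot: [0.846, -0.534, 0.001, 0.0]
ft_force: [-0.3, 0.3, 0.2]
grip_width: 0.08
t20.60 pos [ 604.2 -297.4   30.4] psi -64.5 q [-0.62  0.86  1.43  0.    0.85  0.5 ] F [-0.3  0.3  0.2] w 80.0 | shift [-2.7  1.2  5.9] turn -0.1
  shift if turned first [-2.7  1.2  5.9]
```

```bash
python3 -m pendant '[[[-2,1,5.5],0],[[0,0,0],0],[[0,0,0],0]]'
python3 -m pendant '[[[0,0,0],0],[[0,0,0],0],[[0,0,0],0],[[0,0,0],0],[[0,0,0],0]]' 45 25
python3 -m pendant '[[[0,0,-10],0],[[0,0,-40],0],[[0,0,-50],0],[[0,0,0],0],[[0,0,0],0]]'
python3 - <<'E'
from h import *
from rig import camera
go(601.3,75.4,30,-80)
c=camera("wrist");c["fish"]=1;im=c["pixels"];cv2.imwrite("pics/w8.png",cv2.resize(im[100:400,160:480],None,fx=2,fy=2));pickle.dump(c,open("w8.pkl","wb"))
E
```

```text
time: 20.98
position: [0.6014, -0.2955, 0.0232]
tool_rot: [0.846, -0.534, -0.0, -0.0]
ft_force: [0.5, 0.1, 0.6]
grip_width: 0.0799
time: 21.6
position: [0.6017, -0.2957, 0.0234]
tool_rot: [0.846, -0.534, 0.0, 0.0]
ft_force: [0.7, -1.1, 0.0]
grip_width: 0.0579
time: 22.22
position: [0.6009, -0.295, 0.1233]
tool_rot: [0.846, -0.534, -0.001, -0.0]
ft_force: [-0.5, -0.1, -1.9]
grip_width: 0.0577
t22.23 pos [ 600.9 -295.   123.3] psi -64.5 q [-0.62  0.73  1.41 -0.    1.01  0.5 ] F [-0.5 -0.1 -1.9] w 57.7 | shift [-334.1 -159.8   93.5] turn 15.5
  shift if turned first [-364.7  -64.8   93.5]
```

View pics/w8.png

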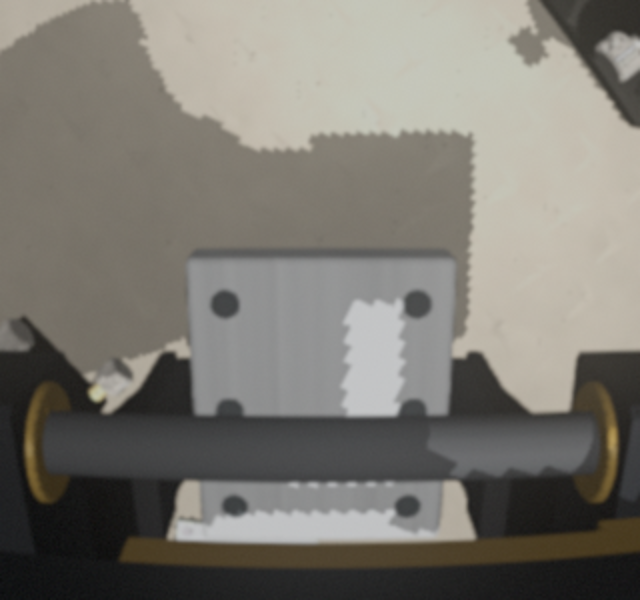

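The plate is held square and level. I'll turn it, rise clear of the bottle and carry it to its tile.

```bash
python3 -m pendant '[[[0,0,-15],8],[[0,0,-15],7.5],[[-40,-7,0],0],[[-50,-9,0],0],[[-50,-9,0],0],[[-50,-9,0],0],[[-50,-9,0],0],[[-50,-9,0],0]]'
python3 -m pendant '[[[-45,-8,0],0],[[-30,-5,0],0],[[0,0,50],0],[[0,0,35],0],[[0,0,0],0],[[0,0,0],0]]'
python3 - <<'E'
from h import *
go(601.3,75.4,28,-80)
E
```

```text
time: 23.28
position: [0.601, 0.0009, 0.1513]
tool_rot: [0.766, -0.643, -0.002, 0.001]
ft_force: [0.3, -0.2, -0.1]
grip_width: 0.0579
time: 24.02
position: [0.6024, 0.0751, 0.0683]
tool_rot: [0.766, -0.643, -0.0, 0.0]
ft_force: [-0.4, -0.7, 0.1]
grip_width: 0.0576
t24.02 pos [602.4  75.1  68.3] psi -80.0 q [-0.06  0.74  1.6   0.    0.79  1.34] F [-0.4 -0.7  0.1] w 57.6 | shift [-0.5  1.1 40.3] turn -0.0
  shift if turned first [-0.5  1.1 40.3]
```

```bash
python3 -m pendant '[[[0,1,30],0],[[0,0,6],0],[[0,0,4],0],[[0,0,0],0],[[0,0,0],0]]'
python3 -m pendant '[[[0,0,0],0],[[0,0,0],0],[[0,0,0],0],[[0,0,0],0]]' 75
python3 -m pendant '[[[0,0,-20],0],[[0,0,-50],0],[[0,0,-60],0],[[0,50,0],0],[[0,50,0],0],[[0,0,0],0],[[0,0,0],0]]'
python3 - <<'E'
from h import *
from rig import camera
go(601.3,75.4,28,-80)
c=camera("wrist");c["fish"]=1;im=c["pixels"];cv2.imwrite("pics/w9.png",im);pickle.dump(c,open("w9.pkl","wb"))
for n in("top","side"):
    c=camera(n);pickle.dump(c,open(n+"2.pkl","wb"))
a=pickle.load(open("side0.pkl","rb"))["pixels"]
cv2.imwrite("pics/side2.png",c["pixels"])
E
```

```text
time: 24.65
position: [0.6019, 0.075, 0.0292]
tool_rot: [0.766, -0.643, 0.001, -0.001]
ft_force: [0.1, 0.1, -0.8]
grip_width: 0.058
time: 25.15
position: [0.6013, 0.0751, 0.0284]
tool_rot: [0.766, -0.643, 0.0, -0.0]
ft_force: [0.8, 0.3, 0.5]
grip_width: 0.0744
time: 26.02
position: [0.5042, 0.0575, 0.1597]
tool_rot: [0.766, -0.643, 0.002, -0.001]
ft_force: [0.1, -0.1, -0.1]
grip_width: 0.0751
t26.02 pos [504.2  57.5 159.7] psi -80.0 q [-0.11  0.5   1.81  0.    0.83  1.29] F [ 0.1 -0.1 -0.1] w 75.1 | shift [ -0.9 -98.2 132. ] turn -0.0
  shift if turned first [ -0.9 -98.2 132. ]
```

View pics/w9.png

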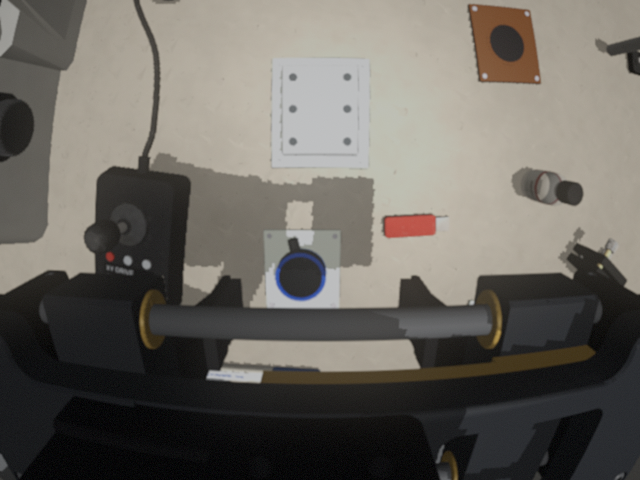

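View pics/side2.png

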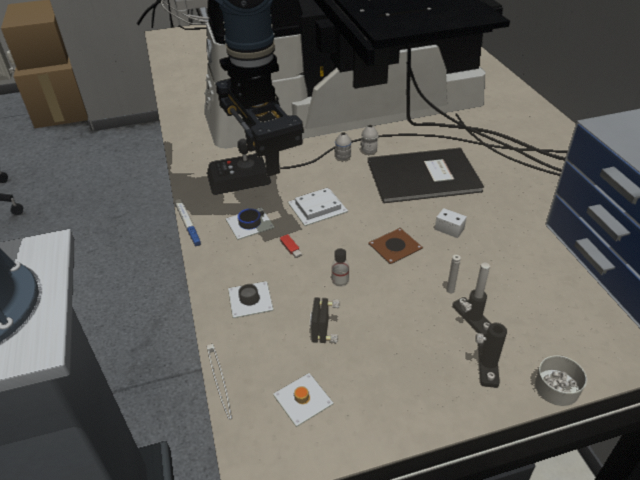

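In the wrist view the plate (centre about (320,109)) lies square on its tile (about (320,112)). The side view shows all four parts on their own tiles, and the bottle (340,268) and mirror mount (321,320) are where they were at the start. Nothing touches the gripper.

Run:
```python
from rig import robot,order
o=robot.get_obs();print(o["time"],o["ft_force"].round(1));print(order.hand_in())
```

```text
26.175 [-0.6 -0.6 -0.1]
the job is handed in; nothing more can be done
None
```

I took the stack apart in order and set each of the four parts upright on its own tile. I handed the job in at about 26 s, with the gripper open and clear of everything. No verdict was reported.

My last checks, for distance from the mark (limit 10 mm):

| Part | Check | Offset |
|---|---|---|
| Filter | Measured in the side view; the top view didn't find it | about 1.5 mm |
| Lens tube | Wrist view, against its tile | about 1–2 mm |
| Sensor | Wrist view, measured in world coordinates | about 2 mm |
| Base plate | Wrist view by eye, and tool position at release | a few mm at most |

- **Base plate direction:** it looks square to its rectangle; I turned it to the tile's measured angle before releasing it.
- **Bystanders:** in the final side view the oil bottle and mirror mount stand at the same pixels as at the start.
- **Disagreement:** the wrist camera's calibration and the finger symmetry differed by about 2 mm sideways. I split the difference, and the grips were not affected.

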